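# Feeler blade between sprung plates

## Task

Swing the fixture's cam lever over to its free side so that the sliding plate closes on the other plate, then take the wide feeler blade out of the wooden rack and slide it straight down into the middle of the gap between the two plates until it drags snugly with its scribed line about level with the plates' top edges. Finish while still gripping the blade there, upright, with both plates pressing on it; do not let go. Leave the narrow blade in its slot and the oil can, wrench and tape measure alone.

Things in the scene. Friction and masses are not known exactly. Their poses are not given: they have to be found in the camera images.
- fixture: Blue gauge fixture fixed to the bench; base 130 x 190 mm, 14 mm high. Origin on the bench straight below the middle of the gap; z up. Two upright steel plates, 50 mm long along x, face each other across y; tops 80 mm above the bench, the top 10 mm flared out 4 mm on each side as a lead-in. Blue posts: 64 mm high at y = 58 mm, 44 mm high at y = -86 mm.
- gap_top (a point): Middle of the gap when the lever is free, level with the plates' top edges, 80 mm above the bench; axes as the fixture's.
- cam_lever (a joint): Cam lever angle, rad, about an upright pivot: 1.57 locked, 0 at the stop on the free side. Starts at 1.4 to 1.57. Grows anticlockwise from above; in the fixture's frame the lever points to (-x, -y) locked and (-x, +y) free, so the knob is pushed towards +y. Stays where left; about 3 N at the knob moves it; the plate is fully released below 0.45.
- lever_knob (a point): Middle of the top of the lever's upright black knob: cylinder 20 mm in diameter, from 44 to 86 mm above the bench, 72 mm from the pivot. It can be pushed sideways.
- lever_pivot (a point): Lever's pivot axis, at 50 mm above the bench; in the fixture's frame at x = -50, y = -10.8 mm.
- rack: Light wooden rack, fixed, 150 x 44 x 50 mm high, long along its x. Origin on the bench under its middle. Two slots open at the top at x = 40 and x = -40 mm, 34 mm along x and 8 mm along y, floor 8 mm above the bench; a blade stands in each, in either order.
- wide_blade: Wide feeler blade, loose in a rack slot, handle up. Origin at the middle of its tip edge; z up the blade, x across its width, y its thickness. Steel, 30 mm wide, 6 mm thick, z 0 to 75 mm; lowest 12 mm taper to 2 mm. Dark scribed line 37.5 mm above the tip. Dark handle block 34 (x) by 14 mm (y), z 75 to 117 mm. 0.14 to 0.25 kg. Needs about 10 to 25 N to push in.
- narrow_blade: The narrow feeler blade, same height and shape but blade 15 mm wide and handle 19 mm wide; stands in the other slot. To be left alone. Origin in the middle of its lower tip edge.
- oil_can: White upright can 60 mm in diameter, 130 mm high; bystander. Origin under its middle.
- wrench: Steel wrench about 190 mm long lying on the bench along its x; bystander. Origin underneath.
- tape_measure: Grey tape measure case 70 x 36 x 64 mm high, standing; bystander. Origin under its middle.
- back_plate: Steel plate on the gap's +y side, 10 mm thick. Origin at the fixture's origin (on the bench below the gap), axes as the fixture's. Its face stands 0.75 mm from the gap's middle; springs behind it let it give up to 8 mm towards +y, pressing with 5 N plus 0.3 N per mm.
- slide_plate: Steel plate on the gap's -y side, a dark block behind it. Origin at the fixture's origin when closed (gap then 1.5 mm), about 9 mm towards -y of it when the lever is locked (gap about 10 mm). Once the lever is free, a spring closes it; it then gives towards -y like the back plate, with 5 N plus 0.3 N per mm.
Mind the look-alikes: they are no part of the job. What is shaped like the wide_blade but orange is not meant. Several things have the shape of the fixture; the one meant has the colours described above.

How it is judged (in metres and radians):
On the way, in this order (a step that is already met when the one before it is completed fails the run):
1. the cam lever is swung free and the sliding plate has closed (value of joint cam_lever below 0.4 rad and y of slide_plate in the frame of fixture above -0.0015 m), for 0.2 s.
2. the wide blade is lifted clear of the rack, in the gripper (height (world z) of wide_blade above 0.055 m and contact force between the fingers and wide_blade above 1 N), for 0.1 s.
At the end, for the whole second after the job is handed in: The lever is free (below 0.45 rad); the wide blade is upright within 0.12 rad between the plates, its scribed line within 10 mm of the level of the plates' top edges, within 10 mm of the gap's middle along it, pressed by each plate with over 2 N, still gripped by the fingers and at rest (value of joint cam_lever below 0.45 rad and z of wide_blade in the frame of gap_top between -0.0475 and -0.0275 m and x of wide_blade in the frame of gap_top between -0.01 and 0.01 m and y of wide_blade in the frame of gap_top between -0.006 and 0.006 m and angle between the z axis of wide_blade and the z axis of fixture, either way round below 0.12 rad and contact force between wide_blade and slide_plate above 2 N and contact force between wide_blade and back_plate above 2 N and contact force between the fingers and wide_blade above 2 N and linear speed of wide_blade below 0.01 m/s and height (world z) of narrow_blade below 0.02 m); the arm keeps its last pose, push and grip.
It fails at once if the narrow blade is pulled out or knocked about (distance of narrow_blade from where it was at the start of the episode above 0.015 m).
It fails at once if a bystander is disturbed (distance of any of oil_can, wrench, tape_measure from where it was at the start of the episode above 0.03 m).
It also fails if it takes over 58 s, if anything falls off the work surface, if the arm or the gripper's body presses on something with over 40 N, if the wrist force passes 120 N, or if a joint passes its speed limit or range.

## Robot

A 7-joint arm with a two-finger parallel gripper is mounted at the origin on the work surface. World frame = base frame: x ahead of the robot, y to its left, z up, the work surface at z = 0. Lengths are in mm, angles in rad, forces in N, time in s.
With the tool pointing down it reaches from about 350 to 900 mm from the base axis. Payload 8.1 kg.
Tool frame: the origin (TCP) lies on the centre line of the jaws, within the pads' length; the fingertips stand 22 mm ahead of it and the grasp point (between the pads) lies 3 mm ahead of it; x points along the fingers, y is the direction in which the jaws open and shut, and the axes are right-handed (so a half turn about x gives the same grasp; the last joint's range is limited). The gripper opens to 92 mm and grips with 3 to 60 N. Pads are 19 mm wide; open, the fingers measure 130 mm over their backs; the gripper's body (75 mm by 190 mm) begins 47 mm behind the grasp point.
Start: joints at [1.174, 0.434, 0.025, 1.573, -0.012, 1.134, -0.075], TCP at [180.971, -598.239, 248.742] pointing down, gripper open.
Joint ranges: [-2.62, 2.62], [-0.44, 2.09], [-1.27, 1.32], [0.08, 2.57], [-1.32, 4.46], [0.12, 2], [-2.74, 2.74]. Speed limits (rad/s): [2.22, 2.22, 3.01, 3.01, 3.14, 3.14, 3.14].

## Interface

Orientations are given as [roll, pitch, yaw] about the fixed x, y, z axes, in that order (R = Rz(yaw) Ry(pitch) Rx(roll)).
In Python, from plant import get_obs, capture, finish_job gives the robot as it stands.
- The arm moves only by the tool step_arm, never from a script. Its argument "increments" is a list of rows, each an object with "slide": the shift along the tool's x, y, z in m, a list of three; "roll": the turn about the tool's x in degrees; "gripper": the finger opening in m, from 0 to 0.0918. A call has 1 to 8 rows; each row shifts and turns the commanded pose from where the row before left it, along the tool's axes as they then stand; what a row does not reach is not made up. A row lasts 1/10 s, in which the tool goes at most 50 mm and 8.59 degrees, less where a joint would pass 70% of its speed; a pose out of reach is approached as far as the arm can. A call is refused whole if a number of a shift passes 0.05 or a number of a turn 8.59, either way. A call with a gripper value outside its range is refused whole. The fingers move at their own pace and stop on an object; "newtons" is the grip in N (left out, the last holds). Time passes only in rows, so rows that do not move let the fingers close. It gives the time, the measured TCP pose, the force and the opening at its end, in the units of the state.
- get_obs(): the state, without advancing time (a new reading comes with each control period).
- capture(name): name is "side" or "top"; returns a dict with "frame" (480x640x3 uint8, blue, green, red), "camera_matrix" (3x3 intrinsics, pixels), "dist_coeffs" ([k1, k2, p1, p2, k3] as OpenCV has them; the pictures are not rectified), "rvec" (rotation vector, rad) and "tvec" (3), from world to camera coordinates, as OpenCV has them. Camera axes: x right, y down, z forward; pixel columns grow to the right and rows downward; lengths in mm; the calibration is good to about 2 mm. A picture is of the moment at which its call begins. There is no depth.
- finish_job(): hands the job in, once; it reports no verdict.
The state is a dict: "clock": time; "q": joint angles; "joint_velocities": joint speeds; "joint_efforts": joint torques, N m; "ee_pos": TCP position; "eef_rot": TCP orientation; "ft_force": force on the tool from outside, world axes, zero at the start; "torque": the same for the moment, N m; "width": finger opening in mm.
Only numpy, scipy, OpenCV 4.12 (cv2) and the standard library are available. Lean on these libraries where they do the work, as an engineer would, in place of code of your own. Each camera call takes 0.05 s, during which the arm holds its last target.

## Working session

There is one attempt and no reset: what is moved stays moved. The work goes in short steps, Python scripts to look and compute and a tool call to move; the robot and the scene stay as the last step left them, time stands still between calls to the robot, and variables do not carry over. Pictures are saved under pics/ and viewed, and the job is handed in when it is done.

Besides the shell and the picture viewer there is one more tool, called after "Emit:" by a JSON object that holds its "api" and its "payload". step_arm: Moves the arm, as the interface text tells. Its arguments: {"type":"object","properties":{"increments":{"type":"array"},"newtons":{"type":"number"}},"required":["increments"]}

```bash
mkdir -p pics; ls
cat > h.py <<'E'
import numpy as np, cv2, pickle
from plant import get_obs, capture, finish_job
def snap(n,f):
    c=capture(n); cv2.imwrite('pics/'+f+'.png',c['frame']); pickle.dump(c,open('pics/'+f+'.pkl','wb')); return c
def load(f): return pickle.load(open('pics/'+f+'.pkl','rb'))
def ray(c,uv):
    K=np.array(c['camera_matrix'],float);d=np.array(c['dist_coeffs'],float)
    p=cv2.undistortPoints(np.array(uv,float).reshape(-1,1,2),K,d).reshape(-1,2)
    R=cv2.Rodrigues(np.array(c['rvec'],float))[0];t=np.array(c['tvec'],float).reshape(3)
    D=np.c_[p,np.ones(len(p))]@R
    return -R.T@t,D
def onz(c,uv,z):
    o,D=ray(c,uv); return o+D*((z-o[2])/D[:,2])[:,None]
def proj(c,P):
    return cv2.projectPoints(np.array(P,float).reshape(-1,1,3),np.array(c['rvec'],float),np.array(c['tvec'],float),np.array(c['camera_matrix'],float),np.array(c['dist_coeffs'],float))[0].reshape(-1,2)
E
python3 - <<'E'
from h import *
for n in ('top','side'):
    c=snap(n,n+'0'); print(n,ray(c,[[320,240]]))
o=get_obs();print({k:np.round(v,3) for k,v in o.items()})
E
```

```text
pics
top (array([ 525.06231103,   -1.67494221, 1335.78686402]), array([[ 0.09935395,  0.01531971, -0.99495441]]))
side (array([ 508.34411854, 1162.63789935,  917.74571396]), array([[ 0.10224083, -0.81261141, -0.57377603]]))
{'clock': np.float64(0.1), 'q': array([ 1.174,  0.435,  0.025,  1.574, -0.012,  1.134, -0.075]), 'joint_velocities': array([ 0.001, -0.001, -0.   , -0.002,  0.001,  0.   , -0.   ]), 'joint_efforts': array([ 4.0000e-03, -6.6913e+01,  9.8800e-01, -3.1514e+01, -6.1000e-02,
        3.7000e-02,  0.0000e+00]), 'ee_pos': array([ 180.815, -597.837,  248.032]), 'eef_rot': array([-1.464,  1.569,  1.971]), 'ft_force': array([-0.43 , -0.79 , -0.262]), 'torque': array([-0.005, -0.003, -0.041]), 'width': np.float64(91.62)}
```

View pics/top0.png

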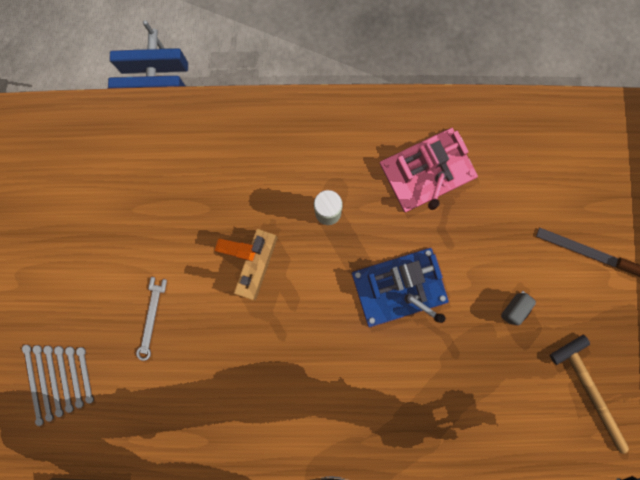

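View pics/side0.png

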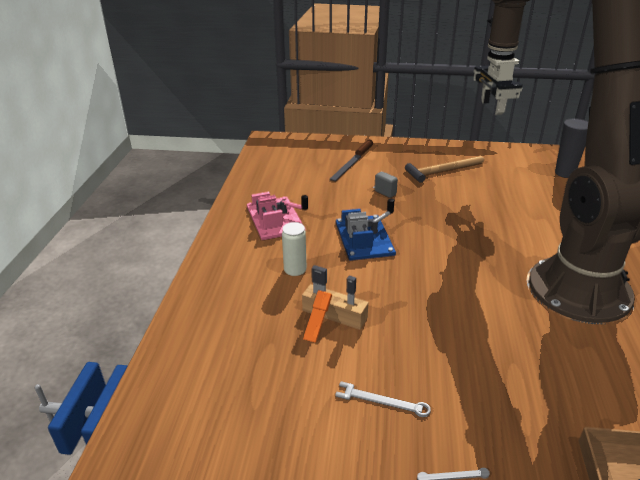

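The top view shows the blue fixture around (400,285) with its knob at (440,318), the rack at (256,265) and the oil can at (328,208). The pink fixture at (430,170) and the orange blade leaning by the rack are look-alikes. I'll zoom in.

```bash
python3 - <<'E'
from h import *
t=load('top0')['frame'];s=load('side0')['frame']
cv2.imwrite('pics/z1.png',cv2.resize(t[235:335,340:460],None,fx=6,fy=6,interpolation=cv2.INTER_CUBIC))
cv2.imwrite('pics/z2.png',cv2.resize(t[220:310,205:295],None,fx=6,fy=6,interpolation=cv2.INTER_CUBIC))
cv2.imwrite('pics/z3.png',cv2.resize(s[185:345,290:410],None,fx=5,fy=5,interpolation=cv2.INTER_CUBIC)[:800])
E
python3 -c "
import cv2;print(cv2.imread('pics/z3.png').shape)"
```

```text
(800, 600, 3)
```

View pics/z1.png

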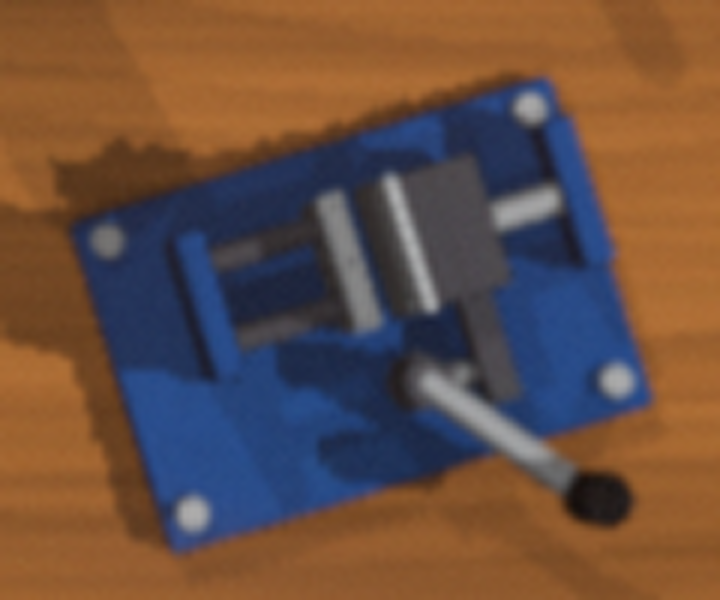

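View pics/z2.png

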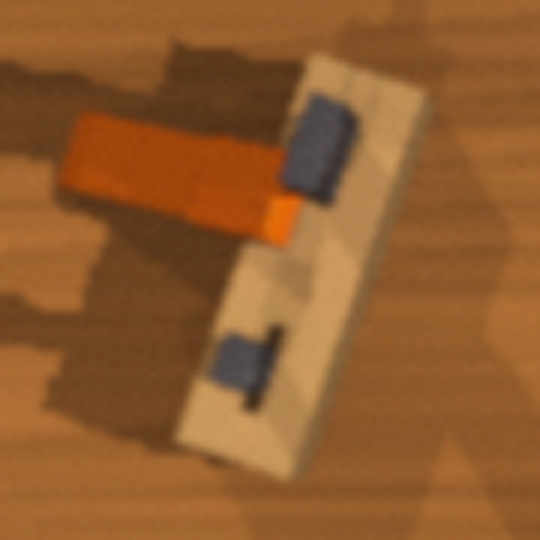

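Run:
```python
from h import *
s=load('side0')['frame']
cv2.imwrite('pics/z4.png',cv2.resize(s[190:265,320:415],None,fx=8,fy=8,interpolation=cv2.INTER_CUBIC))
cv2.imwrite('pics/z5.png',cv2.resize(s[255:345,290:380],None,fx=6,fy=6,interpolation=cv2.INTER_CUBIC))
```

```text
(no output)
```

View pics/z4.png

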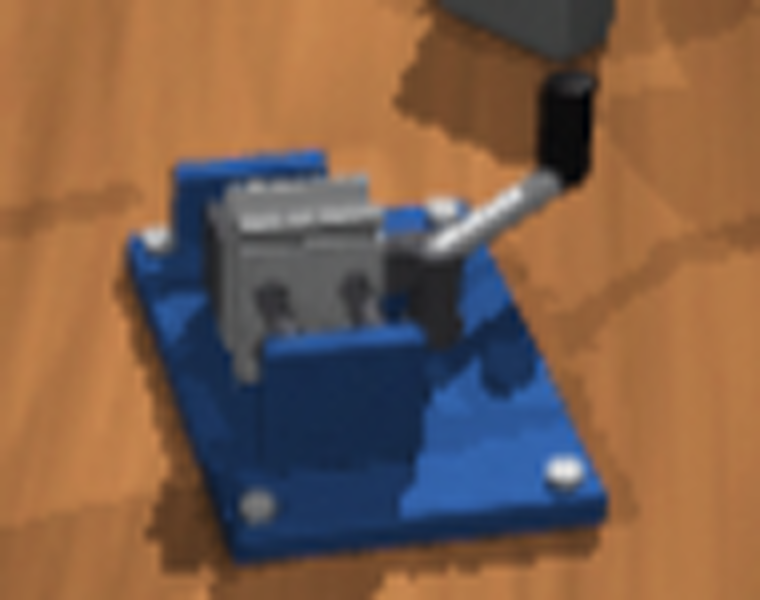

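View pics/z5.png

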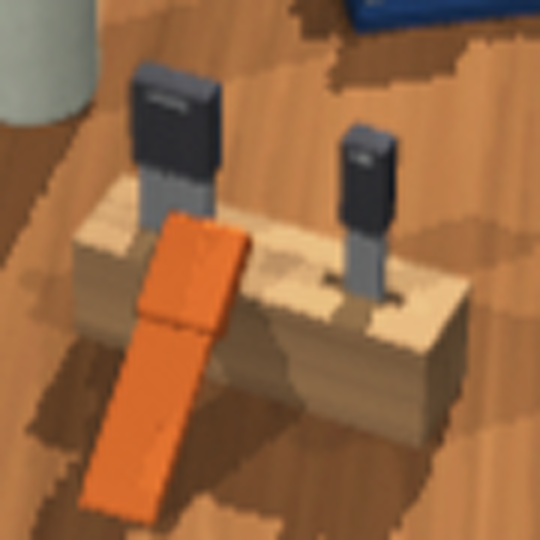

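Run:
```python
from h import *
t=load('top0');s=load('side0')
def zt(p,o=(340,235),f=6): return [[(x+.5)/f-.5+o[0],(y+.5)/f-.5+o[1]] for x,y in p]
np.set_printoptions(precision=1,suppress=True)
b=onz(t,zt([(107,241),(530,107),(617,381),(193,513)]),17);print('bolts top',b, b.mean(0))
b2=onz(s,zt([(257,505),(158,238),(444,210),(565,470)],(320,190),8),17);print('bolts side',b2,b2.mean(0))
c=onz(t,zt([(73,228),(545,78),(652,403),(178,552)]),14);print('base corners',c,[np.linalg.norm(c[i]-c[i-1]) for i in range(4)], c.mean(0))
y=c[0]-c[1]+c[3]-c[2];print('yaw from y', np.arctan2(-y[0],y[1]))
x=c[0]-c[3]+c[1]-c[2];print('yaw from x', np.arctan2(x[1],x[0]))
yb=b[0]-b[1]+b[3]-b[2];print('bolts yaw', np.arctan2(-yb[0],yb[1])); xb=b[0]-b[3]+b[1]-b[2];print(np.arctan2(xb[1],xb[0]))
print('post+y top', onz(t,zt([(190,236),(228,372)]),64))
print('post-y top', onz(t,zt([(556,117),(602,258)]),44))
print('back plate top ends', onz(t,zt([(330,193),(368,325)]),80))
print('slide plate top ends', onz(t,zt([(388,175),(432,307)]),80))
print('knob top',onz(t,zt([(600,497)]),86),'side',onz(s,zt([(571,86)],(320,190),8),86))
print('pivot',onz(t,zt([(424,378)]),55))
# rack
def zr(p): return zt(p,(205,220),6)
print('rack top corners',onz(t,zr([(310,55),(432,95),(297,480),(175,440)]),50))
print('wide handle top',onz(t,zr([(310,95),(357,110),(330,200),(285,185)]),125))
print('narrow handle top',onz(t,zr([(222,337),(268,350),(255,390),(208,378)]),125))
def zs(p): return zt(p,(290,255),6)
print('wide handle top side',onz(s,zs([(140,62),(221,81),(216,99),(134,77)]),125))
print('narrow handle top side',onz(s,zs([(352,124),(397,135),(393,155),(342,142)]),125))
print('oil can top',onz(t,[[328,200]],130))
# decoy
print('decoy handle top in top', onz(t,zr([(297,198),(285,245),(265,238)]),65))
print('side', onz(s,zs([(172,214),(250,235)]),65))
```

```text
bolts top [[ 578.3  -64.7   17. ]
 [ 627.5 -223.8   17. ]
 [ 524.9 -254.4   17. ]
 [ 477.3  -95.7   17. ]] [ 552.  -159.7   17. ]
bolts side [[ 577.6  -64.    17. ]
 [ 625.8 -223.5   17. ]
 [ 523.3 -254.2   17. ]
 [ 475.8  -95.8   17. ]] [ 550.6 -159.4   17. ]
base corners [[ 583.3  -52.2   14. ]
 [ 638.6 -230.2   14. ]
 [ 516.6 -268.    14. ]
 [ 462.8  -90.2   14. ]] [np.float64(126.32734608144706), np.float64(186.38345748362423), np.float64(127.70733350139591), np.float64(185.7315195726068)] [ 550.3 -160.2   14. ]
yaw from y 0.2973595163366264
yaw from x 0.30307516705298104
bolts yaw 0.29559786526669707
0.2940348256685373
post+y top [[ 578.   -92.3   64. ]
 [ 529.2 -105.4   64. ]]
post-y top [[ 621.6 -228.8   44. ]
 [ 569.8 -244.6   44. ]]
back plate top ends [[ 592.3 -141.2   80. ]
 [ 545.4 -154.    80. ]]
slide plate top ends [[ 598.6 -161.9   80. ]
 [ 551.6 -176.8   80. ]]
knob top [[ 484.2 -234.4   86. ]] side [[ 481.1 -232.2   86. ]]
pivot [[ 526.6 -177.    55. ]]
rack top corners [[679.1 158.4  50. ]
 [664.1 113.5  50. ]
 [523.8 162.2  50. ]
 [538.3 206.9  50. ]]
wide handle top [[656.2 149.  125. ]
 [650.9 132.6 125. ]
 [619.8 141.8 125. ]
 [625.1 157.4 125. ]]
narrow handle top [[572.8 178.7 125. ]
 [568.3 162.8 125. ]
 [554.6 167.2 125. ]
 [558.8 183.5 125. ]]
wide handle top side [[653.7 140.3 125. ]
 [621.7 148.4 125. ]
 [622.3 159.6 125. ]
 [654.7 149.8 125. ]]
narrow handle top side [[570.4 168.7 125. ]
 [553.3 173.3 125. ]
 [554.  185.2 125. ]
 [573.2 179.8 125. ]]
oil can top [[728.6   0.  130. ]]
decoy handle top in top [[625.3 160.9  65. ]
 [608.3 165.1  65. ]
 [610.9 172.4  65. ]]
side [[639.7 157.1  65. ]
 [608.4 166.   65. ]]
```

```bash
cat >> h.py <<'E'
from scipy.spatial.transform import Rotation as Ro
FO=np.array([570.5,-153.,0]);PSI=0.296
F=np.array([[np.cos(PSI),-np.sin(PSI),0],[np.sin(PSI),np.cos(PSI),0],[0,0,1]])
def fw(p): return FO+F@np.array(p,float)
def wf(p): return F.T@(np.array(p,float)-FO)
def st():
    o=get_obs(); R=Ro.from_euler('xyz',o['eef_rot']).as_matrix(); return o,np.array(o['ee_pos']),R
def yawy(R): return np.arctan2(-R[0,1],R[1,1]) # angle of tool y from world y
def plan(target,yaw=None):
    """roll (deg) first to yaw of tool y relative to world y (mod pi), then slide in new frame"""
    o,p,R=st()
    roll=0
    if yaw is not None:
        d=(yaw-yawy(R)+np.pi/2)%np.pi-np.pi/2
        roll=-np.degrees(d)  # tool x is down
        R=R@Ro.from_euler('x',roll,degrees=True).as_matrix()
    s=R.T@(np.array(target,float)-p)
    print('pos',p.round(1),'yaw',round(yawy(st()[2]),3),'q7',round(o['q'][6],2),'roll',round(roll,2),'slide mm',s.round(1),'|F|',np.round(o['ft_force'],1),'t',round(float(o['clock']),2))
    return s
E
python3 - <<'E'
from h import *
o,p,R=st();print(R.round(3))
plan(fw([-108,-100,200]),PSI)
for p in [(-108,-100,82),(-108,-52,82)]: print(fw(p))
print(wf([482.7,-233.3,0]))
E
```

```text
[[-0.001  0.29  -0.957]
 [ 0.001 -0.957 -0.29 ]
 [-1.    -0.001  0.   ]]
pos [ 180.8 -597.8  248. ] yaw -2.848 q7 -0.08 roll -0.13 slide mm [  48.3 -211.8 -394.5] |F| [-0.4 -0.8 -0.3] t 0.1
[ 496.36647087 -280.15431514   82.        ]
[ 482.36503855 -234.24179078   82.        ]
[-107.40488863  -51.19687392    0.        ]
```

Run:
```python
from h import *
t=load('top0')
print(onz(t,[[505,314],[518,322],[534,300],[520,293]],64)); print([wf(x) for x in onz(t,[[505,314],[518,322],[534,300],[520,293]],64)])
```

```text
[[ 489.1678489  -381.53384557   64.        ]
 [ 471.52220308 -409.83673974   64.        ]
 [ 518.55920215 -446.80482209   64.        ]
 [ 534.12093098 -416.0388651    64.        ]]
[array([-144.45761543, -194.87081546,   64.        ]), array([-169.59172378, -216.79566967,   64.        ]), array([-135.38378082, -265.87657259,   64.        ]), array([-111.52449501, -240.98790058,   64.        ])]
```

Emit:
{"api": "step_arm", "payload": {"increments": [{"slide":[0,-0.027,-0.049],"roll":0,"gripper":0},{"slide":[0,-0.027,-0.049],"roll":0,"gripper":0},{"slide":[0,-0.027,-0.049],"roll":0,"gripper":0},{"slide":[0,-0.027,-0.049],"roll":0,"gripper":0},{"slide":[0,-0.027,-0.049],"roll":0,"gripper":0},{"slide":[0,-0.027,-0.049],"roll":0,"gripper":0},{"slide":[0,-0.025,-0.049],"roll":0,"gripper":0},{"slide":[0,-0.025,-0.049],"roll":0,"gripper":0}], "newtons": 20}}

```text
clock: 0.9
ee_pos: [463.6, -312.6, 248.6]
eef_rot: [-0.426, 1.57, 3.009]
ft_force: [0.7, -0.8, 0.4]
width: 32.3
```

Emit:
{"api": "step_arm", "payload": {"increments": [{"slide":[0.03,0,0],"roll":0,"gripper":0},{"slide":[0.02,0,0],"roll":0,"gripper":0},{"slide":[0,0,0],"roll":0,"gripper":0}]}}

```text
clock: 1.2
ee_pos: [461.1, -313.0, 195.9]
eef_rot: [-0.796, 1.565, 2.64]
ft_force: [0.1, 0.5, -0.7]
width: 8.8
```

Run:
```python
from h import *
plan(fw([-108,-100,82]),PSI);print(get_obs()['width'], wf(get_obs()['ee_pos']))
```

```text
pos [ 461.1 -313.   195.9] yaw -2.847 q7 -0.83 roll -0.08 slide mm [113.8 -20.6 -43.8] |F| [ 0.1  0.5 -0.7] t 1.2
8.835887891541796 [-151.3093519  -121.10958277  195.88271791]
```

Emit:
{"api": "step_arm", "payload": {"increments": [{"slide":[0,-0.02,-0.022],"roll":0,"gripper":0},{"slide":[0.03,0,-0.022],"roll":0,"gripper":0},{"slide":[0.03,0,0],"roll":0,"gripper":0},{"slide":[0.03,0,0],"roll":0,"gripper":0},{"slide":[0.024,0,0],"roll":0,"gripper":0},{"slide":[0,0,0],"roll":0,"gripper":0}]}}

```text
clock: 1.8
ee_pos: [497.2, -282.1, 82.7]
eef_rot: [-0.694, 1.566, 2.741]
ft_force: [-0.2, 0.3, -0.0]
width: 0.5
```

Run:
```python
from h import *
plan(fw([-108,-85,82]),PSI);print(get_obs()['width'], wf(get_obs()['ee_pos']))
snap('side','s1');snap('top','t1')
c=load('s1')['frame'][150:260,310:440];cv2.imwrite('pics/s1z.png',cv2.resize(c,None,fx=5,fy=5,interpolation=cv2.INTER_CUBIC))
```

```text
pos [ 497.2 -282.1   82.7] yaw -2.849 q7 -0.94 roll -0.17 slide mm [  0.7 -17.2   0.2] |F| [-0.2  0.3 -0. ] t 1.8
0.5305618707457963 [-107.76604559 -102.15517153   82.67959216]
```

View pics/s1z.png

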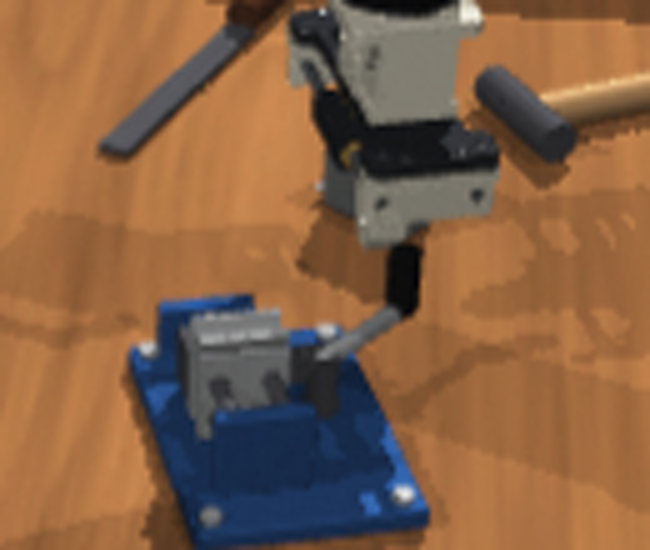

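Emit:
{"api": "step_arm", "payload": {"increments": [{"slide":[0,-0.011,0],"roll":0,"gripper":0},{"slide":[0,-0.01,0.001],"roll":0,"gripper":0},{"slide":[0,-0.008,0.004],"roll":0,"gripper":0},{"slide":[0,-0.008,0.004],"roll":0,"gripper":0},{"slide":[0,-0.009,0.002],"roll":0,"gripper":0},{"slide":[0,-0.009,0.002],"roll":0,"gripper":0},{"slide":[0,0,0],"roll":0,"gripper":0}]}}

```text
clock: 2.6
ee_pos: [470.1, -232.1, 85.5]
eef_rot: [-2.861, 1.57, 0.576]
ft_force: [-0.1, 0.5, 0.9]
width: 0.3
```

Run:
```python
from h import *
plan(fw([-121.7,-46,82]),PSI);print(wf(get_obs()['ee_pos']))
snap('side','s2');snap('top','t2')
c=load('s2')['frame'][150:260,310:440];c2=load('t2')['frame'][235:335,340:460]
cv2.imwrite('pics/s2z.png',np.hstack([cv2.resize(c,(390,330)),cv2.resize(c2,(396,330))]))
```

```text
pos [ 470.1 -232.1   85.5] yaw -2.846 q7 -1.01 roll -0.05 slide mm [ 3.5 -0.3  2.6] |F| [-0.1  0.5  0.9] t 2.6
[-119.13265694  -46.33896166   85.48558109]
```

View pics/s2z.png

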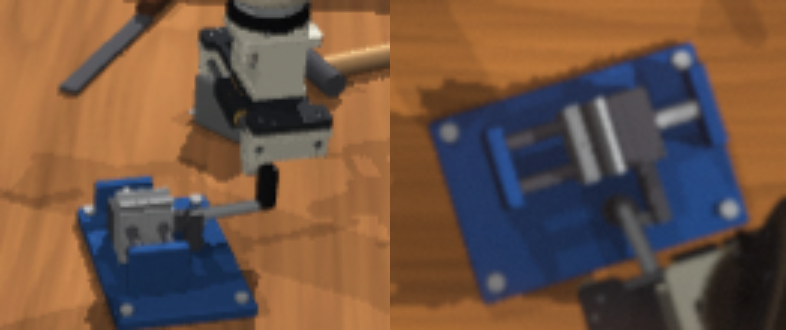

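The side view shows the knob moved to (267,185) with the fingers behind it, so the lever is turning. I'll keep following the arc.

Emit:
{"api": "step_arm", "payload": {"increments": [{"slide":[0.002,-0.009,0.001],"roll":0,"gripper":0},{"slide":[0.001,-0.008,0],"roll":0,"gripper":0},{"slide":[0,-0.008,-0.002],"roll":0,"gripper":0},{"slide":[0,-0.008,-0.003],"roll":0,"gripper":0},{"slide":[0,-0.009,-0.004],"roll":0,"gripper":0},{"slide":[0,-0.006,-0.003],"roll":0,"gripper":0},{"slide":[0,0,0],"roll":0,"gripper":0}]}}

```text
clock: 3.4
ee_pos: [467.7, -182.8, 81.7]
eef_rot: [-2.041, 1.57, 1.396]
ft_force: [-0.8, -0.8, 0.0]
width: 0.6
```

Run:
```python
from h import *
plan(fw([-105,7,82]),PSI);print(wf(get_obs()['ee_pos']))
snap('side','s3');snap('top','t3')
c=load('s3')['frame'][150:260,310:440];c2=load('t3')['frame'][235:335,340:460]
cv2.imwrite('pics/s3z.png',np.hstack([cv2.resize(c,(390,330)),cv2.resize(c2,(396,330))]))
```

```text
pos [ 467.7 -182.8   81.7] yaw -2.846 q7 -1.1 roll -0.02 slide mm [-0.3 -5.5 -2. ] |F| [-0.8 -0.8  0. ] t 3.4
[-107.04726514    1.49525913   81.71118466]
```

View pics/s3z.png

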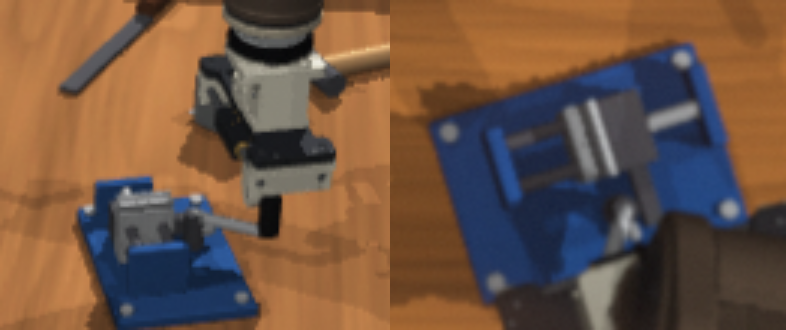

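Emit:
{"api": "step_arm", "payload": {"increments": [{"slide":[0,-0.005,-0.003],"roll":0,"gripper":0},{"slide":[0,-0.004,-0.003],"roll":0,"gripper":0},{"slide":[0,-0.003,-0.002],"roll":0,"gripper":0},{"slide":[0,0,0],"roll":0,"gripper":0}]}}

```text
clock: 3.9
ee_pos: [471.8, -170.1, 81.8]
eef_rot: [3.135, 1.57, 0.287]
ft_force: [-0.8, -0.9, -0.3]
width: 0.4
```

Run:
```python
from h import *
plan(fw([-105,7,82]),PSI);print(wf(get_obs()['ee_pos']))
snap('side','s4')
c=load('s4')['frame'][190:250,330:430];c2=load('s4')['frame'][150:260,310:440]
cv2.imwrite('pics/s4z.png',cv2.resize(c,(800,480)))
```

```text
pos [ 471.8 -170.1   81.8] yaw -2.847 q7 -1.13 roll -0.09 slide mm [-0.2  5.5  5.6] |F| [-0.8 -0.9 -0.3] t 3.9
[-99.36553125  12.47156843  81.75863359]
```

View pics/s4z.png

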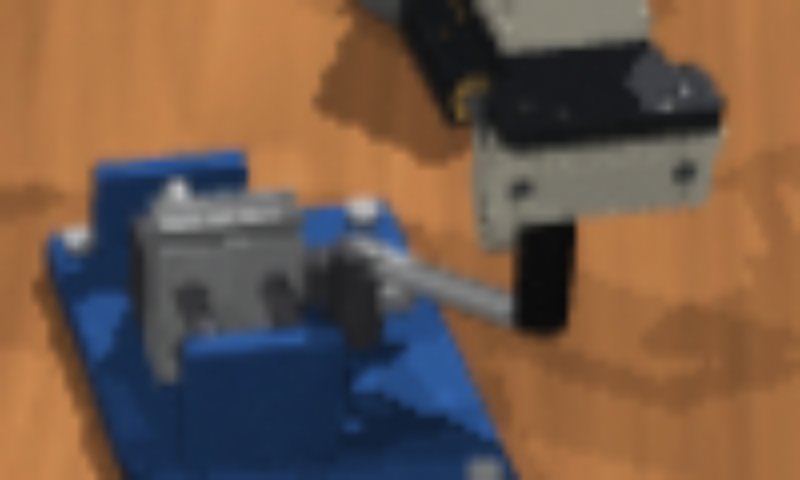

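Run:
```python
from h import *
s=load('s4')
k=wf(onz(s,[[330+543/8-.44,190+316/8-.44]],44)[0]);print(k,np.degrees(np.arctan2(k[1]+10.8,k[0]+50)),np.hypot(k[1]+10.8,k[0]+50))
s=load('side0')
k=wf(onz(s,[[320+565/8-.44,190+176/8-.44]],44)[0]);print(k,np.degrees(np.arctan2(k[1]+10.8,k[0]+50)),np.hypot(k[1]+10.8,k[0]+50))
```

```text
[-106.16399208   34.40602453   44.        ] 141.16964257873005 72.09700867350716
[-111.20495219  -56.45239684   44.        ] -143.28096935482898 76.35566455962689
```

Emit:
{"api": "step_arm", "payload": {"increments": [{"slide":[0,0.015,0.0],"roll":0,"gripper":0},{"slide":[-0.02,0.01,0],"roll":0,"gripper":0},{"slide":[-0.04,0,0],"roll":0,"gripper":0.08},{"slide":[-0.04,0,0],"roll":0,"gripper":0.08},{"slide":[-0.03,0,0],"roll":0,"gripper":0.08}]}}

```text
clock: 4.45
ee_pos: [479.3, -195.7, 214.2]
eef_rot: [2.659, 1.569, -0.19]
ft_force: [-0.3, -0.3, 0.2]
width: 19.7
```

Run:
```python
from h import *
plan([638,147.5,200],-0.31);
```

```text
pos [ 479.3 -195.7  214.2] yaw -2.849 q7 -1.05 roll 34.54 slide mm [  14.4 -375.3  -46.4] |F| [-0.3 -0.3  0.2] t 4.45
```

Emit:
{"api": "step_arm", "payload": {"increments": [{"slide":[0,-0.03,0],"roll":8.5,"gripper":0.08},{"slide":[0,-0.03,0],"roll":8.5,"gripper":0.08},{"slide":[0,-0.03,0],"roll":8.5,"gripper":0.08},{"slide":[0,-0.03,0],"roll":8.5,"gripper":0.08}]}}

```text
clock: 4.85
ee_pos: [470.1, -76.4, 212.0]
eef_rot: [-2.735, 1.571, 0.099]
ft_force: [1.1, -0.7, 0.1]
width: 51.9
```

Run:
```python
from h import *
plan([638,147.5,190],-0.31);
c=snap('top','t5');cv2.imwrite('pics/t5z.png',cv2.resize(c['frame'][235:335,340:460],None,fx=6,fy=6,interpolation=cv2.INTER_CUBIC))
```

```text
pos [470.1 -76.4 212. ] yaw 2.835 q7 -1.86 roll 0.17 slide mm [  22.1 -264.5  -91.6] |F| [ 1.1 -0.7  0.1] t 4.85
```

View pics/t5z.png

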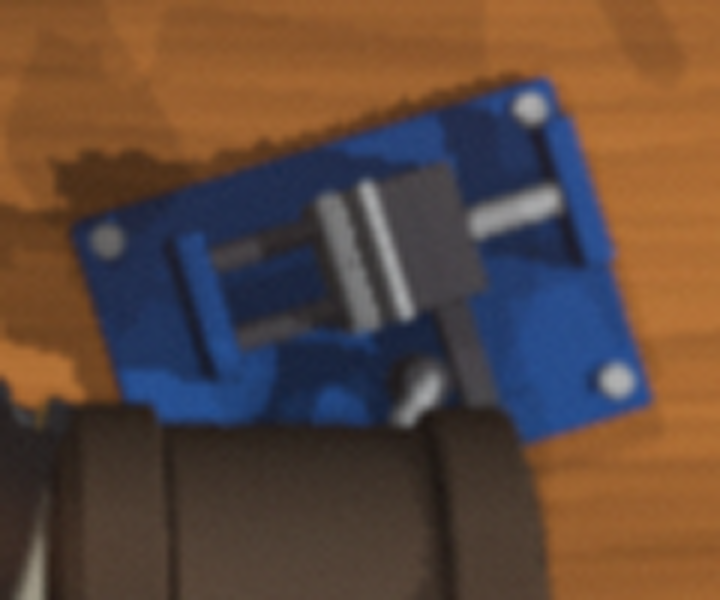

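Run:
```python
from h import *
for f,z in (('t5',80),('s4',80)):
    t=load(f);g=cv2.cvtColor(t['frame'],cv2.COLOR_BGR2GRAY).astype(np.float32)
    ys=np.arange(-30,24,1.0);acc=[]
    for x in np.arange(-15,16,2.):
        P=np.array([fw([x,y,z]) for y in ys]);uv=proj(t,P).astype(np.float32)
        acc.append(cv2.remap(g,uv[:,0:1],uv[:,1:2],cv2.INTER_LINEAR)[:,0])
    print(f,[(int(y),int(v)) for y,v in zip(ys,np.mean(acc,0))])
    xs=np.arange(-40,41,2.);
    for y in (8,-6,5):
        P=np.array([fw([x,y,z]) for x in xs]);uv=proj(t,P).astype(np.float32)
        print(y,[(int(a),int(b)) for a,b in zip(xs,cv2.remap(g,uv[:,0:1],uv[:,1:2],cv2.INTER_LINEAR)[:,0])])
```

```text
t5 [(-30, 70), (-29, 70), (-28, 70), (-27, 69), (-26, 69), (-25, 68), (-24, 68), (-23, 67), (-22, 67), (-21, 67), (-20, 68), (-19, 68), (-18, 68), (-17, 69), (-16, 68), (-15, 68), (-14, 69), (-13, 74), (-12, 88), (-11, 108), (-10, 131), (-9, 148), (-8, 153), (-7, 145), (-6, 126), (-5, 102), (-4, 81), (-3, 66), (-2, 59), (-1, 58), (0, 64), (1, 76), (2, 93), (3, 108), (4, 115), (5, 117), (6, 117), (7, 115), (8, 110), (9, 101), (10, 88), (11, 74), (12, 60), (13, 50), (14, 44), (15, 42), (16, 41), (17, 41), (18, 40), (19, 41), (20, 40), (21, 40), (22, 40), (23, 40)]
8 [(-40, 36), (-38, 36), (-36, 36), (-34, 42), (-32, 48), (-30, 52), (-28, 63), (-26, 83), (-24, 100), (-22, 108), (-20, 110), (-18, 110), (-16, 113), (-14, 111), (-12, 111), (-10, 112), (-8, 112), (-6, 110), (-4, 109), (-2, 108), (0, 108), (2, 108), (4, 111), (6, 111), (8, 110), (10, 110), (12, 111), (14, 109), (16, 109), (18, 108), (20, 109), (22, 104), (24, 82), (26, 59), (28, 46), (30, 44), (32, 45), (34, 46), (36, 45), (38, 46), (40, 47)]
-6 [(-40, 40), (-38, 37), (-36, 37), (-34, 36), (-32, 36), (-30, 38), (-28, 55), (-
[... 2053 characters left out ...]
-6, 88), (-4, 97), (-2, 103), (0, 104), (2, 96), (4, 98), (6, 103), (8, 103), (10, 130), (12, 153), (14, 165), (16, 147), (18, 131), (20, 114), (22, 94), (24, 73), (26, 54), (28, 40), (30, 40), (32, 40), (34, 40), (36, 40), (38, 39), (40, 42)]
5 [(-40, 115), (-38, 114), (-36, 113), (-34, 113), (-32, 114), (-30, 116), (-28, 116), (-26, 119), (-24, 113), (-22, 110), (-20, 112), (-18, 125), (-16, 130), (-14, 132), (-12, 133), (-10, 141), (-8, 146), (-6, 145), (-4, 138), (-2, 142), (0, 146), (2, 144), (4, 142), (6, 138), (8, 132), (10, 143), (12, 148), (14, 149), (16, 148), (18, 152), (20, 151), (22, 143), (24, 116), (26, 98), (28, 85), (30, 72), (32, 57), (34, 46), (36, 40), (38, 39), (40, 39)]
```

Emit:
{"api": "step_arm", "payload": {"increments": [{"slide":[0,-0.045,-0.016],"roll":0.2,"gripper":0.08},{"slide":[0,-0.045,-0.016],"roll":0,"gripper":0.08},{"slide":[0,-0.045,-0.016],"roll":0,"gripper":0.08},{"slide":[0,-0.045,-0.016],"roll":0,"gripper":0.08},{"slide":[0,-0.045,-0.016],"roll":0,"gripper":0.08},{"slide":[0,-0.04,-0.012],"roll":0,"gripper":0.08},{"slide":[0.02,0,0],"roll":0,"gripper":0.08},{"slide":[0,0,0],"roll":0,"gripper":0.08}]}}

```text
clock: 5.7
ee_pos: [636.3, 149.0, 188.7]
eef_rot: [0.545, 1.566, -2.898]
ft_force: [-0.1, -1.3, -0.4]
width: 80.4
```

Run:
```python
from h import *
plan([638,147.5,111],-0.31);print(get_obs()['width'])
c=snap('side','s6');cv2.imwrite('pics/s6z.png',cv2.resize(c['frame'][200:345,270:410],None,fx=4,fy=4,interpolation=cv2.INTER_CUBIC))
```

```text
pos [636.3 149.  188.7] yaw 2.84 q7 -2.26 roll 0.51 slide mm [77.7  0.7 -2.3] |F| [-0.1 -1.3 -0.4] t 5.7
80.38048676665774
```

View pics/s6z.png

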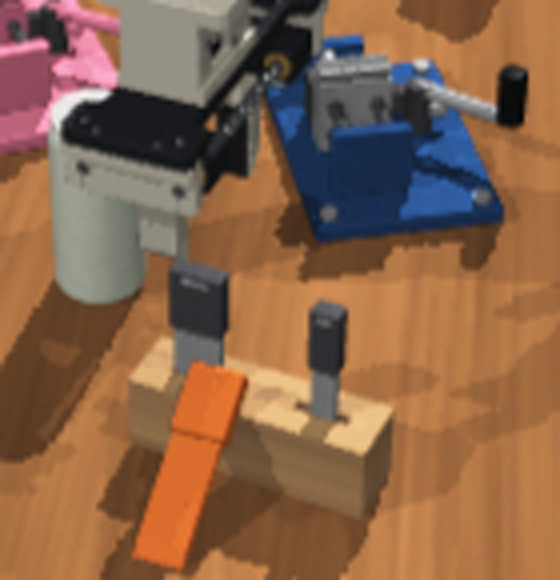

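The side view shows the fingers above the wide handle at (200,300), with the orange decoy's top well below it. I'll go down and grasp.

Emit:
{"api": "step_arm", "payload": {"increments": [{"slide":[0.03,0.0007,-0.0023],"roll":0.5,"gripper":0.08},{"slide":[0.028,0,0],"roll":0,"gripper":0.08},{"slide":[0.02,0,0],"roll":0,"gripper":0.08},{"slide":[0,0,0],"roll":0,"gripper":0.08}]}}

```text
clock: 6.15
ee_pos: [637.6, 145.0, 111.8]
eef_rot: [0.772, 1.566, -2.683]
ft_force: [-0.4, -0.0, -0.3]
width: 80.2
```

Run:
```python
from h import *
plan([638,147.5,111],-0.31);print(get_obs()['width'])
c=snap('side','s7');cv2.imwrite('pics/s7z.png',cv2.resize(c['frame'][200:345,270:410],None,fx=4,fy=4,interpolation=cv2.INTER_CUBIC))
```

```text
pos [637.6 145.  111.8] yaw 2.828 q7 -2.28 roll -0.21 slide mm [ 0.8 -2.5  0.3] |F| [-0.4 -0.  -0.3] t 6.15
80.1546583463327
```

View pics/s7z.png

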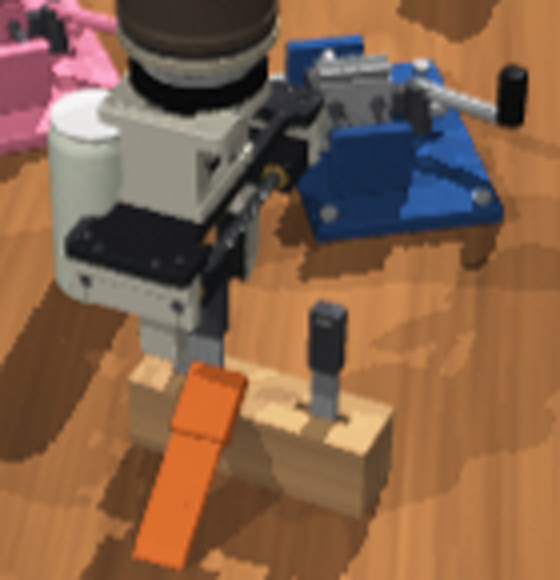

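Emit:
{"api": "step_arm", "payload": {"increments": [{"slide":[0,-0.002,0],"roll":0,"gripper":0.04},{"slide":[0,0,0],"roll":0,"gripper":0.03},{"slide":[0,0,0],"roll":0,"gripper":0.02},{"slide":[0,0,0],"roll":0,"gripper":0.015},{"slide":[0,0,0],"roll":0,"gripper":0.01},{"slide":[0,0,0],"roll":0,"gripper":0.005},{"slide":[0,0,0],"roll":0,"gripper":0},{"slide":[0,0,0],"roll":0,"gripper":0}], "newtons": 45}}

```text
clock: 7.0
ee_pos: [639.6, 149.6, 113.7]
eef_rot: [1.061, 1.571, -2.392]
ft_force: [-0.0, -0.3, -0.5]
width: 20.5
```

Emit:
{"api": "step_arm", "payload": {"increments": [{"slide":[0,0,0],"roll":0,"gripper":0},{"slide":[0,0,0],"roll":0,"gripper":0},{"slide":[-0.01,0,0],"roll":0,"gripper":0},{"slide":[0,0,0],"roll":0,"gripper":0}]}}

```text
clock: 7.4
ee_pos: [640.4, 149.9, 125.2]
eef_rot: [-2.534, 1.569, 0.296]
ft_force: [-0.1, 0.4, -2.0]
width: 13.5
```

Run:
```python
from h import *
plan([638,147.5,111],-0.31);print(get_obs()['width'])
c=snap('side','s8');cv2.imwrite('pics/s8z.png',cv2.resize(c['frame'][200:345,270:410],None,fx=4,fy=4,interpolation=cv2.INTER_CUBIC))
```

```text
pos [640.4 149.9 125.2] yaw 2.83 q7 -2.28 roll -0.11 slide mm [14.2  3.   1.6] |F| [-0.1  0.4 -2. ] t 7.4
13.509669015092328
```

View pics/s8z.png

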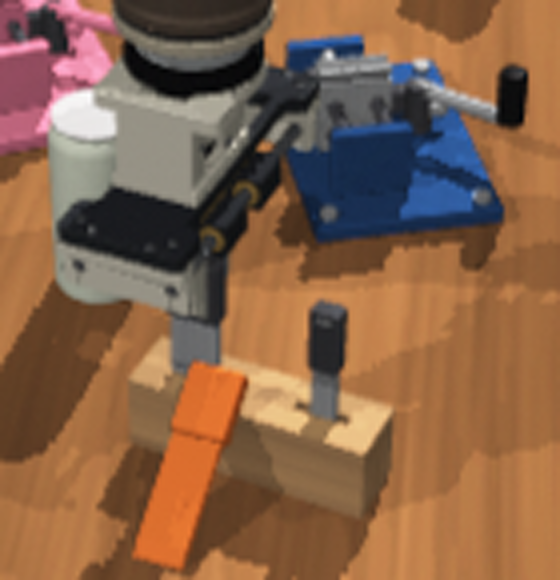

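Emit:
{"api": "step_arm", "payload": {"increments": [{"slide":[-0.02,0,0],"roll":0,"gripper":0},{"slide":[-0.02,0,0],"roll":0,"gripper":0},{"slide":[-0.02,0,0],"roll":0,"gripper":0},{"slide":[-0.02,0,0],"roll":0,"gripper":0},{"slide":[-0.01,0,0],"roll":0,"gripper":0},{"slide":[0,0,0],"roll":0,"gripper":0}]}}

```text
clock: 8.05
ee_pos: [640.4, 149.8, 215.1]
eef_rot: [-2.561, 1.568, 0.268]
ft_force: [1.0, 0.3, -0.7]
width: 13.5
```

Run:
```python
from h import *
plan(fw([0,0,215]),PSI);print(get_obs()['width'])
c=snap('side','s9');cv2.imwrite('pics/s9z.png',cv2.resize(c['frame'][150:345,270:410],None,fx=4,fy=4,interpolation=cv2.INTER_CUBIC)[:600])
```

```text
pos [640.4 149.8 215.1] yaw 2.83 q7 -2.26 roll -34.84 slide mm [ -0.3 269.3 155.2] |F| [ 1.   0.3 -0.7] t 8.05
13.45515437960179
```

View pics/s9z.png

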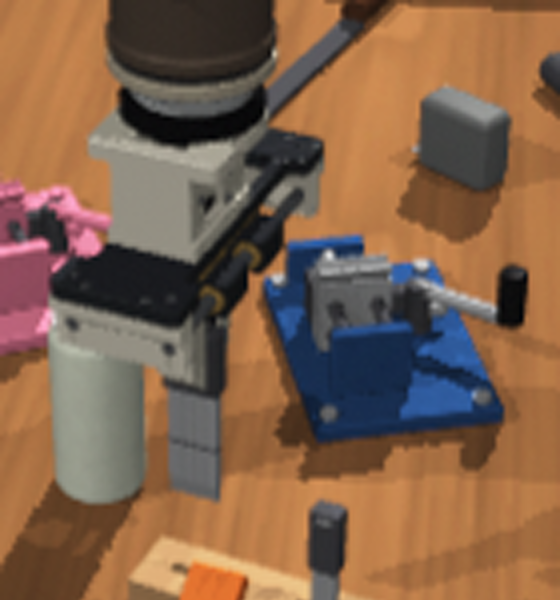

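Emit:
{"api": "step_arm", "payload": {"increments": [{"slide":[0,0.03,0.01],"roll":-8.5,"gripper":0},{"slide":[0,0.03,0.01],"roll":-8.5,"gripper":0},{"slide":[0,0.03,0.01],"roll":-8.5,"gripper":0},{"slide":[0,0.03,0.01],"roll":-8.5,"gripper":0},{"slide":[0,0.03,0.01],"roll":-0.8,"gripper":0}]}}

```text
clock: 8.6
ee_pos: [586.9, 2.5, 212.3]
eef_rot: [-0.291, 1.568, -3.131]
ft_force: [0.8, -0.4, -1.7]
width: 13.7
```

Run:
```python
from h import *
plan(fw([0,0,215]),PSI);print(get_obs()['width'])
c=load('s9')
o,D=ray(c,[[270+195/4-.4,150+494/4-.4],[270+194/4-.4,150+440/4-.4]])
n=np.array([np.sin(.31),np.cos(.31),0]);p=np.array([640.4,149.8,0])-0*n
for d in D: print('blade pt',o+d*((p-o)@n)/(d@n))
```

```text
pos [586.9   2.5 212.3] yaw -2.84 q7 -1.48 roll 0.32 slide mm [ -2.7 144.   61.1] |F| [ 0.8 -0.4 -1.7] t 8.6
13.688880583196669
blade pt [640.04667138 149.91318088 109.993968  ]
blade pt [640.35799947 149.81345392 148.48992545]
```

Emit:
{"api": "step_arm", "payload": {"increments": [{"slide":[0,0.04,0.017],"roll":0.3,"gripper":0},{"slide":[0,0.04,0.017],"roll":0,"gripper":0},{"slide":[0,0.034,0.015],"roll":0,"gripper":0},{"slide":[0,0.02,0.008],"roll":0,"gripper":0},{"slide":[0,0.01,0.004],"roll":0,"gripper":0},{"slide":[0,0,0],"roll":0,"gripper":0},{"slide":[0,0,0],"roll":0,"gripper":0}]}}

```text
clock: 9.3
ee_pos: [571.6, -150.0, 213.2]
eef_rot: [-1.414, 1.569, 2.02]
ft_force: [-0.8, -0.1, -1.9]
width: 13.9
```

Run:
```python
from h import *
plan(fw([0,0,192]),PSI);print(get_obs()['width'],wf(get_obs()['ee_pos']))
c=snap('side','s10');cv2.imwrite('pics/s10z.png',cv2.resize(c['frame'][150:260,310:440],None,fx=5,fy=5,interpolation=cv2.INTER_CUBIC))
snap('top','t10')
```

```text
pos [ 571.6 -150.   213.2] yaw -2.85 q7 -1.22 roll -0.24 slide mm [21.2  2.6  1.9] |F| [-0.8 -0.1 -1.9] t 9.3
13.860781297425957 [  1.90503933   2.53558074 213.19493059]
```

View pics/s10z.png

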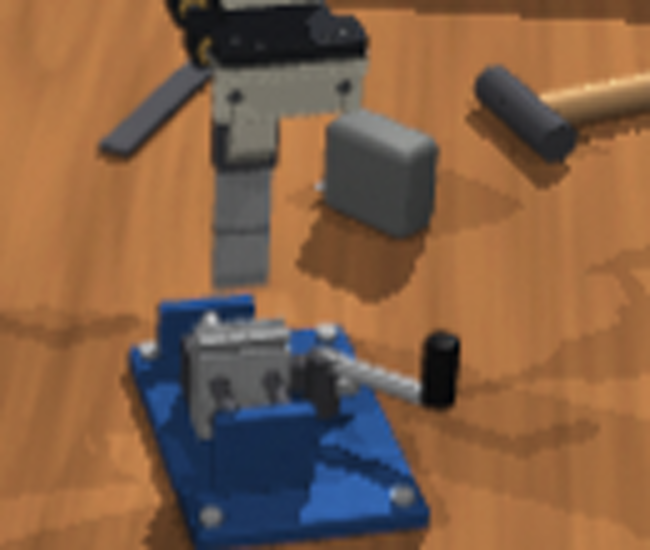

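Emit:
{"api": "step_arm", "payload": {"increments": [{"slide":[0.01,0.0025,0.002],"roll":-0.2,"gripper":0},{"slide":[0.01,0,0],"roll":0,"gripper":0},{"slide":[0,0,0],"roll":0,"gripper":0}]}}

```text
clock: 9.7
ee_pos: [569.1, -154.3, 191.6]
eef_rot: [-0.481, 1.567, 2.954]
ft_force: [-1.0, 0.3, -2.0]
width: 14.1
```

Run:
```python
from h import *
for i in range(3):
    o=get_obs();print(wf(o['ee_pos']).round(1),np.round(o['ft_force'],1))
    c=snap('side','s11')
plan(fw([0,0,192]),PSI)
cv2.imwrite('pics/s11z.png',cv2.resize(c['frame'][190:240,340:400],None,fx=10,fy=10,interpolation=cv2.INTER_CUBIC))
c=snap('top','t11');cv2.imwrite('pics/t11z.png',cv2.resize(c['frame'][235:335,340:460],None,fx=6,fy=6,interpolation=cv2.INTER_CUBIC))
```

```text
[ -1.7  -0.8 191.6] [-1.   0.3 -2. ]
[ -1.3  -1.  192.4] [-0.1  0.7 -1.4]
[ -0.9  -1.3 193.1] [ 0.3 -0.  -1.1]
pos [ 570.3 -154.6  193.5] yaw -2.848 q7 -1.21 roll -0.12 slide mm [ 1.5 -1.5 -0.7] |F| [-0.1 -0.3 -0.8] t 9.85
```

View pics/s11z.png

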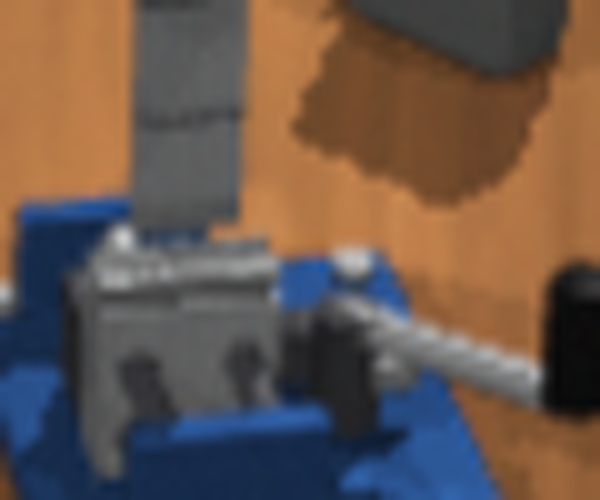

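View pics/t11z.png

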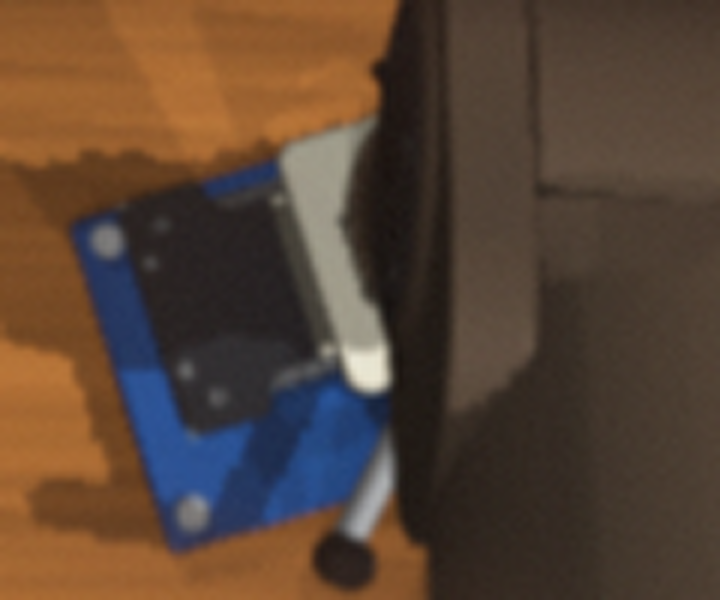

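Emit:
{"api": "step_arm", "payload": {"increments": [{"slide":[0.003,-0.0007,-0.0007],"roll":0,"gripper":0},{"slide":[0.003,0,0],"roll":0,"gripper":0},{"slide":[0.003,0,0],"roll":0,"gripper":0},{"slide":[0.003,0,0],"roll":0,"gripper":0},{"slide":[0.003,0,0],"roll":0,"gripper":0},{"slide":[0,0,0],"roll":0,"gripper":0}], "newtons": 55}}

```text
clock: 10.5
ee_pos: [570.5, -153.7, 178.2]
eef_rot: [-0.721, 1.57, 2.715]
ft_force: [0.2, -0.5, -1.3]
width: 13.5
```

Run:
```python
from h import *
for i in range(3):
    o=get_obs();print(wf(o['ee_pos']).round(1),(F.T@np.array(o['ft_force'])).round(1),np.round(F.T@o['torque'],2))
    c=snap('side','s12')
cv2.imwrite('pics/s12z.png',cv2.resize(c['frame'][190:240,340:400],None,fx=10,fy=10,interpolation=cv2.INTER_CUBIC))
```

```text
[ -0.2  -0.6 178.2] [ 0.  -0.6 -1.3] [ 0.11 -0.    0.  ]
[-1.000e-01 -8.000e-01  1.785e+02] [-0.8  0.4 -1.9] [ 0.21  0.03 -0.01]
[-1.000e-01 -8.000e-01  1.786e+02] [-0.4  0.6 -1.4] [ 0.13 -0.    0.01]
```

View pics/s12z.png

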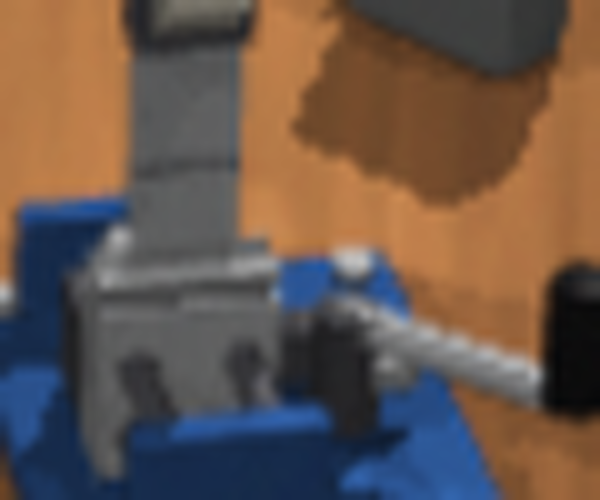

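The side view shows the tip hidden between the plate tops at (190,250), so it has entered the lead-in. I'll continue down and watch the forces.

Emit:
{"api": "step_arm", "payload": {"increments": [{"slide":[0.003,0,0],"roll":0,"gripper":0},{"slide":[0.003,0,0],"roll":0,"gripper":0},{"slide":[0.003,0,0],"roll":0,"gripper":0},{"slide":[0,0,0],"roll":0,"gripper":0}]}}

```text
clock: 11.05
ee_pos: [571.5, -153.6, 170.1]
eef_rot: [2.911, 1.569, 0.064]
ft_force: [1.2, 1.9, 1.2]
width: 14.1
```

```bash
cat > r.py <<'E'
from h import *
import sys
for i in range(3):
    o=get_obs();print(wf(o['ee_pos']).round(1),(F.T@np.array(o['ft_force'])).round(1),np.round(F.T@o['torque'],2),round(float(o['width']),1))
    c=snap('side',sys.argv[1])
E
python3 r.py s13
```

```text
[  0.8  -0.8 170.1] [1.7 1.4 1.2] [ 0.45 -0.48  0.06] 14.1
[  0.7  -0.9 170.1] [2.1 1.7 2.3] [ 0.45 -0.54 -0.01] 13.7
[  0.7  -0.9 170.1] [1.8 1.9 1.1] [ 0.48 -0.49  0.02] 13.5
```

Emit:
{"api": "step_arm", "payload": {"increments": [{"slide":[0.001,-0.0008,0],"roll":0,"gripper":0},{"slide":[0.003,0,0],"roll":0,"gripper":0},{"slide":[0.003,0,0],"roll":0,"gripper":0},{"slide":[0.002,0,0],"roll":0,"gripper":0},{"slide":[0,0,0],"roll":0,"gripper":0}]}}

```text
clock: 11.7
ee_pos: [570.9, -153.6, 160.9]
eef_rot: [2.264, 1.57, -0.584]
ft_force: [1.1, 1.0, 2.4]
width: 13.9
```

```bash
python3 r.py s14
```

```text
[  0.2  -0.7 160.9] [1.3 0.7 2.4] [-0.04 -0.51  0.06] 13.9
[  0.3  -0.6 160.9] [ 2.3 -0.5  2.1] [-0.03 -0.51  0.02] 13.5
[  0.3  -0.5 160.9] [0.6 0.  2.1] [ 0.02 -0.56  0.04] 13.3
```

Emit:
{"api": "step_arm", "payload": {"increments": [{"slide":[0.003,0,0],"roll":0,"gripper":0},{"slide":[0.003,0,0],"roll":0,"gripper":0},{"slide":[0.003,0,0],"roll":0,"gripper":0},{"slide":[0.001,0,0],"roll":0,"gripper":0},{"slide":[0,0,0],"roll":0,"gripper":0}]}}

```text
clock: 12.35
ee_pos: [570.1, -153.2, 150.1]
eef_rot: [-0.346, 1.57, 3.089]
ft_force: [0.8, 0.4, -1.4]
width: 13.4
```

```bash
python3 r.py s15;  python3 -c "
from h import *
c=load('s15');cv2.imwrite('pics/s15z.png',cv2.resize(c['frame'][180:240,340:400],None,fx=10,fy=10,interpolation=cv2.INTER_CUBIC))"
```

```text
[-4.000e-01 -1.000e-01  1.501e+02] [ 0.8  0.1 -1.4] [-0.18 -0.29 -0.01] 13.4
[ -0.4  -0.  150.2] [ 1.4 -1.1 -2.5] [-0.15 -0.26  0.01] 13.6
[ -0.4   0.  150.2] [ 1.  -0.9 -1.7] [-0.19 -0.3   0.01] 13.8
```

View pics/s15z.png

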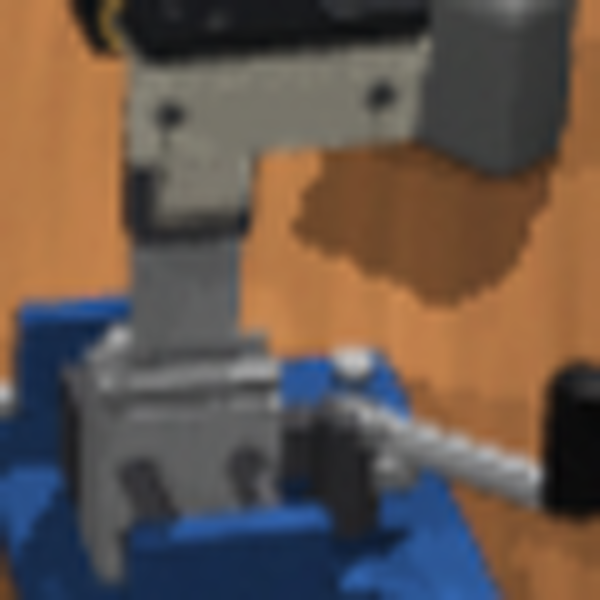

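Run:
```python
from h import *
def at(f,u,v,y):
    c=load(f);o,D=ray(c,[[u,v]]);n=F[:,1];d=D[0];return wf(o+d*((FO+y*n-o)@n)/(d@n))
print('handle bottom',at('s15',359-.45,180+23.8-.45,7))
print('back plate top front edge',at('s15',340+19-.45,180+39-.45,10.75),at('s15',340+19-.45,180+37-.45,10.75))
# earlier s12: line and handle bottom
print('s12 line',at('s12',340+18.5-.45,190+16.5-.45,3),'handle bottom',at('s12',340+18.5-.45,190+4-.45,7))
print('s11 line',at('s11',340+18.5-.45,190+11.8-.45,3),'tip',at('s11',340+18.5-.45,190+22-.45,1))
```

```text
handle bottom [ -0.27987934   7.         121.85858438]
back plate top front edge [-0.9927067  10.75       75.65090684] [-0.76896657 10.75       82.1419962 ]
s12 line [ -0.2073493    3.         110.95711009] handle bottom [  2.13102551   7.         152.48395819]
s11 line [  0.29517269   3.         125.80015764] tip [-1.31375992  1.         92.08079513]
```

Emit:
{"api": "step_arm", "payload": {"increments": [{"slide":[0.002,0.0004,0],"roll":0,"gripper":0},{"slide":[0.0015,0,0],"roll":0,"gripper":0},{"slide":[0,0,0],"roll":0,"gripper":0},{"slide":[0,0,0],"roll":0,"gripper":0},{"slide":[0,0,0],"roll":0,"gripper":0}]}}

```text
clock: 13.0
ee_pos: [570.6, -153.3, 147.1]
eef_rot: [-1.055, 1.571, 2.38]
ft_force: [0.8, 0.7, 0.4]
width: 13.5
```

```bash
python3 r.py s16;  python3 -c "
from h import *
c=load('s16');cv2.imwrite('pics/s16z.png',cv2.resize(c['frame'][180:240,340:400],None,fx=10,fy=10,interpolation=cv2.INTER_CUBIC))
c=snap('top','t16');cv2.imwrite('pics/t16z.png',cv2.resize(c['frame'][235:335,340:460],None,fx=5,fy=5,interpolation=cv2.INTER_CUBIC))"
```

```text
[ -0.   -0.3 147.1] [1.  0.4 0.4] [ 0.23 -0.11 -0.01] 13.5
[ -0.   -0.3 147.1] [1.2 2.  0.4] [ 0.24 -0.15  0.03] 13.8
[ -0.   -0.4 147.1] [ 0.7  0.8 -0.1] [ 0.29 -0.18 -0.  ] 14.0
```

View pics/s16z.png

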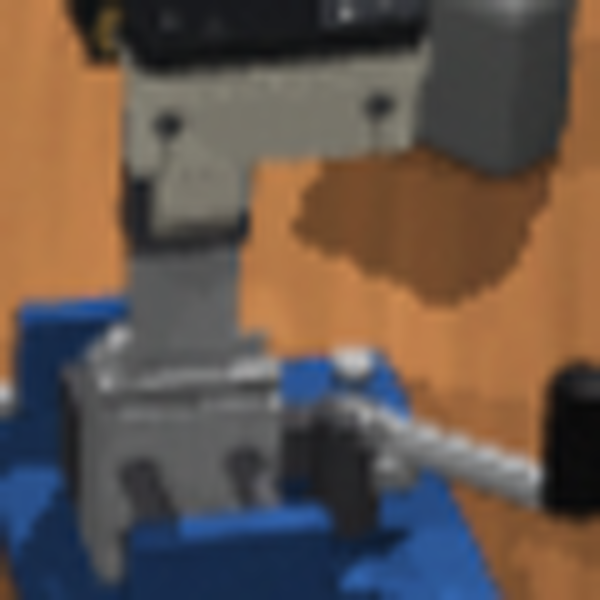

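View pics/t16z.png

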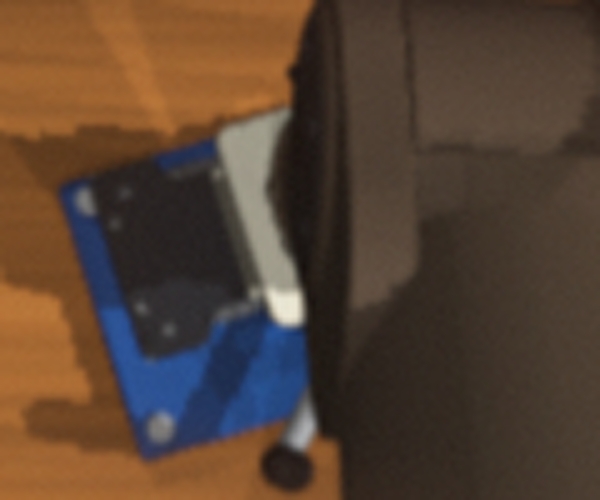

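Emit:
{"api": "step_arm", "payload": {"increments": [{"slide":[0,-0.0002,0],"roll":0,"gripper":0},{"slide":[0,0,0],"roll":0,"gripper":0},{"slide":[0,0,0],"roll":0,"gripper":0},{"slide":[0,0,0],"roll":0,"gripper":0},{"slide":[0,0,0],"roll":0,"gripper":0},{"slide":[0,0,0],"roll":0,"gripper":0}]}}

```text
clock: 13.8
ee_pos: [570.6, -153.3, 147.1]
eef_rot: [-0.264, 1.571, -3.112]
ft_force: [1.0, 0.8, -1.8]
width: 14.0
```

```bash
python3 r.py s17;  python3 - <<'E'
from h import *
c=load('t16');k=wf(onz(c,[[340+287/5-.4,235+465/5-.4]],86)[0]);print('knob',k,'theta~',np.arctan2(k[1]+10.8,k[0]+50)-3*np.pi/4)
c=load('top0');k=wf(onz(c,[[340+600/6-.4,235+497/6-.4]],86)[0]);print('knob0',k,'theta~',(np.arctan2(k[1]+10.8,k[0]+50)-3*np.pi/4)%6.283)
def at(f,u,v,y):
    c=load(f);o,D=ray(c,[[u,v]]);n=F[:,1];d=D[0];return wf(o+d*((FO+y*n-o)@n)/(d@n))
print('handle bottom',at('s16',359-.45,180+24.7-.45,7))
E
```

```text
[ -0.   -0.3 147.1] [ 1.2  0.5 -1.8] [ 0.04 -0.32  0.01] 14.0
[ -0.   -0.4 147.1] [ 2.   0.2 -4.1] [-0.02 -0.38  0.06] 13.7
[ -0.   -0.4 147.1] [ 1.5 -0.5 -1.8] [ 0.02 -0.38  0.01] 13.4
knob [-99.50865782  39.89251118  86.        ] theta~ -0.011814216267026723
knob0 [-106.30205646  -52.71895099   86.        ] theta~ 1.4252083159788258
handle bottom [ -0.37732471   7.         119.02388737]
```

```bash
python3 -c "
from plant import finish_job
print(finish_job())"
```

```text
the job is handed in; nothing more can be done
None
```

I swung the lever free and pulled the wide blade from the rack. I then pushed it into the gap and handed the job in with the blade still gripped at 55 N, at about 14 s on the clock. No verdict came back, so the figures below are my own last readings.

- **Lever and plate:** the top view puts the lever angle at about 0 rad and an earlier side view at about 0.1, both under the limit. The sliding plate closed by about 9 mm.
- **Position:** the blade is about 0 mm from the gap's middle along x and about -0.4 mm in y.
- **Depth:** the scribed line came out at 80 mm from the arm's pose and 81.5 mm from the handle's lower edge in the picture, against a target of 80 mm. The two disagree by 1.5 mm.
- **Grip and side force:** the finger opening is 14 mm. The net side force and moment are about zero, so the blade seems centred and pressed by both plates. I inferred that balance and could not read each plate's force.
- **Push:** at rest the vertical force is about -2 N, roughly the blade's own weight. I read force only after each move, so I did not see the peak while pushing in.
- **Not re-checked:** I did not measure the narrow blade or the bystanders at the end. No move came near them after the grasp, and the side view after lifting showed the narrow blade still in its slot.

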